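Pin the tilting brazing jig

ROBOT

A 7-joint arm with a two-finger parallel gripper is mounted at the origin on the work surface. World frame = base frame: x ahead of the robot, y to its left, z up, the work surface at z = 0. Lengths are in m, angles in rad, forces in N, time in s.
With the tool pointing down it reaches from about 0.4 to 0.9 m from the base axis. Payload 5.5 kg.
Tool frame: the origin (TCP) lies between the finger pads; the fingertips stand tip_extent ahead of it and the grasp point (between the pads) lies 6 mm ahead of it (tip_extent is the distance from the TCP to the fingertips, in m); z points along the fingers, y is the direction in which the jaws open and shut (so a half turn about z gives the same grasp; the last joint's range is limited). The gripper opens to 85 mm and grips with 20 to 120 N. Pads are 22 mm wide; open, the fingers measure 114 mm over their backs; the gripper's body (76 mm by 85 mm) begins 54 mm behind the grasp point. The pads swing forward as they close: fully open they stand 13 mm farther back than shut.
Start: joints at [-1.072, 0.501, -0.427, 1.55, 0.221, 1.138, -0.21], TCP at [0.152, 0.632, 0.256] pointing down, gripper open.
Joint ranges: [-2.88, 2.88], [-0.31, 2.03], [-1.54, 1.56], [0.2, 2.42], [-1.41, 4.55], [0.19, 2.02], [-2.57, 2.57]. Speed limits (rad/s): [2.57, 2.57, 3.14, 3.14, 3.14, 3.14, 3.14].

INTERFACE

Orientations are given as [roll, pitch, yaw] about the fixed x, y, z axes, in that order (R = Rz(yaw) Ry(pitch) Rx(roll)).
In Python, from cell import sense, camera, hand_in, tip_extent gives the robot as it stands.
- The arm moves only by the tool drive_tool, never from a script. Its argument "rows" is a list of rows, each a list of 3 entries, a list of its own where there are three numbers: the shift along the tool's x, y, z scaled (see below), then the turn, a rotation vector about the tool's x, y, z scaled (see below), then the opening, from 0 (shut) to 1 (fully open). In form: [[[tx, ty, tz], [rx, ry, rz], grip], ...]. A call has 1 to 10 rows; each row shifts and turns the commanded pose from where the row before left it, along the tool's axes as they then stand; what a row does not reach is not made up. The controller multiplies each number of a shift by 2.5 cm and each number of a turn by 5 degrees. A row lasts 1/8 s, in which the tool goes at most 62.5 mm and 10.7 degrees, less where a joint would pass 70% of its speed; a pose out of reach is approached as far as the arm can. A call with a number of a shift or a turn outside -1 to 1 is refused whole. A call with a gripper value outside its range is refused whole. The fingers move at their own pace and stop on an object; "newtons" is the grip in N (left out, the last holds). Time passes only in rows, so rows that do not move let the fingers close. It gives the time, the measured TCP pose, the force and the opening at its end, in the units of the state.
- sense(): the state, without advancing time (a new reading comes with each control period).
- camera(name): name is "side" or "top"; returns a dict with "image" (420x560x3 uint8, red, green, blue), "z_map" (420x560 float32, m along the optical axis (not along the pixel's ray), 0 where there is no reading), "fx", "fy", "cx", "cy" (pixels), "dist" ([k1, k2, p1, p2, k3] as OpenCV has them; the pictures are not rectified), "extrinsics" (4x4, takes a point from camera to world coordinates). Camera axes: x right, y up, looking along -z (the intrinsics and any distortion apply to the point x, -y, -z); pixel columns grow to the right and rows downward; lengths in m; the calibration is good to about 2 mm. A picture is of the moment at which its call begins.
- hand_in(): hands the job in, once; it reports no verdict.
The state is a dict: "clock": time; "qpos": joint angles; "joint_vel": joint speeds; "tau": joint torques, N m; "tool_pos": TCP position; "orientation": TCP orientation; "contact_force": force on the tool from outside, world axes, zero at the start; "ft_torque": the same for the moment, N m; "grip_width": finger opening in m.
Only numpy, scipy, OpenCV 4.12 (cv2) and the standard library are available. Lean on these libraries where they do the work, as an engineer would, in place of code of your own. Each camera call takes 0.05 s, during which the arm holds its last target.

TASK

Lock the tilting brazing jig: stand the long pin from the rack in the bore on top of the bearing block, then slowly pull the jig's lever over towards the robot until the shaft's hidden cross-hole comes round and the pin drops into it, stopping there without bending the lever. Then push the pin down until its head sits flush on the block, let go, and leave the short pins and the jar where they are.

Things in the scene. Friction and masses are not known exactly. Their poses are not given: they have to be found in the camera images.
- pin_mid (a point): middle of the long steel pin (half-way up its 98 mm), z from nose to head. Shank 10 mm across, 84 mm long, round nose; plain round head 19 mm across, 14 mm high, its centre 42 mm and its underside 35 mm above this point. 65 to 105 g. Stands nose down in one of the rack's holes, the tallest of three pins (head top 104 mm above the bench, the short ones 64 mm).
- pin_tip (a point): lowest point of the long pin's round nose, on its axis, 49 mm below its middle
- rack: fixed wooden pin rack, 180 (its x) x 50 (its y) x 40 mm high, origin under its centre; three holes 12 mm wide, 34 mm deep, at x = -60, 0 and 60 mm, each holding a pin; which is where varies
- short_a_mid (a point): middle of a short pin (58 mm high over all, same head and shank width), standing in the rack; to be left there
- short_b_mid (a point): middle of the other short pin, to be left there
- bore_mouth (a point): centre of the mouth of the vertical bore (11 mm across) in the flat top of the fixed steel bearing block (top 56 x 44 mm, 119 mm above the bench). y: level, along the shaft, away from the lever; x: level, square to the shaft, away from the robot; z up. The top of the shaft (40 mm across) is 22 mm below: until the cross-hole lines up the pin stands on it, head underside 62 mm above this point.
- fixture: the jig's fixed stand (origin on the bench under the bore, axes as bore_mouth). Once the shaft's 11 mm cross-hole lines up, the pin falls through it until its head is about 10 to 12 mm above the block; there a stiff friction catch below the shaft holds it, and 8 to 25 N pushes it on until the head sits on the block. From y = 65 to 180 mm the shaft carries the jig plate, 80 mm wide.
- lever_axis (a point): point on the shaft's axis at the lever's foot, 95 mm from the bore towards -y and 77 mm above the bench, axes as bore_mouth. The lever swings about it in its x-z plane, turning the shaft; about 1 to 2 N at the knob turns it and it stays where it is left.
- lever_knob (a point): centre of the black ball knob, 26 mm across, 110 mm from lever_axis at the end of the 10 mm lever rod. At the start it stands between upright and 1.2 rad over, away from the robot (to +x). Pulled over towards the robot (-x), the hole lines up somewhere in the first 1.4 rad, at an angle that cannot be seen; the pin then drops and blocks the shaft. At 15 to 20 mm/s at the knob it has time to drop.
- lever (a joint): elastic bending of the lever, rad, positive when its knob is pulled towards the robot; 0 unloaded, 0.011 at 5 N and 0.022 at 10 N square to the rod on the knob; more than 0.03 (14 N) is too much
- flux_jar_mid (a point): middle of a grey jar with white lid, 60 mm across and 70 mm high, on the bench; leave it
There are look-alikes about, which are no part of the job. What is shaped like the part that bears pin_mid but green or purple is not meant.

How it is judged:
By the outcome, as a careful person would: the job done as asked, in the order asked, and still so for the second after the job is handed in, with the robot touching nothing.
It also fails if it takes over 72 s, if anything falls off the work surface, if the arm or the gripper's body presses on something with over 40 N, if the wrist force passes 120 N, or if a joint passes its speed limit or range.

## Working session

There is one attempt and no reset: what is moved stays moved. The work goes in short steps, Python scripts to look and compute and a tool call to move; the robot and the scene stay as the last step left them, time stands still between calls to the robot, and variables do not carry over. Pictures are saved under pics/ and viewed, and the job is handed in when it is done.

Besides the shell and the picture viewer there is one more tool, called by a JSON object that holds its "op" and its "data", one argument or row to a line. drive_tool: Moves the arm, as the interface text tells. Shifts and turns lie within -1 to 1; 1 stands for 2.5 cm of shift or 5 degrees of turn. Its arguments: {"type":"object","properties":{"rows":{"type":"array"},"newtons":{"type":"number"}},"required":["rows"]}

```bash
ls; mkdir -p pics; cat > h.py <<'E'
import numpy as np, cv2, pickle
from cell import sense, camera, hand_in, tip_extent
def shot(name, fn):
    c=camera(name); pickle.dump(c,open(f'pics/{fn}.pkl','wb'))
    cv2.imwrite(f'pics/{fn}.png',c['image'][:,:,::-1]); return c
def load(fn): return pickle.load(open(f'pics/{fn}.pkl','rb'))
def K(c): return np.array([[c['fx'],0,c['cx']],[0,c['fy'],c['cy']],[0,0,1.]])
def cloud(c):
    h,w=c['z_map'].shape
    u,v=np.meshgrid(np.arange(w),np.arange(h))
    p=cv2.undistortPoints(np.stack([u,v],-1).reshape(-1,1,2).astype(np.float64),K(c),np.array(c['dist'])).reshape(h,w,2)
    z=c['z_map']; P=np.stack([p[...,0]*z,-p[...,1]*z,-z],-1)
    E=np.array(c['extrinsics']); W=P@E[:3,:3].T+E[:3,3]; W[z<=0]=np.nan
    return W
def proj(c,P):
    E=np.array(c['extrinsics']); q=(np.atleast_2d(P)-E[:3,3])@E[:3,:3]; q=q*[1,-1,-1]
    return cv2.projectPoints(q,np.zeros(3),np.zeros(3),K(c),np.array(c['dist']))[0].reshape(-1,2)
E
python3 - <<'E'
from h import *
print(sense(),tip_extent)
for n in('side','top'):
    c=shot(n,n+'0'); print(np.round(c['extrinsics'],3),c['fx'],c['dist'])
E
```

```text
pics
{'clock': 0.0, 'qpos': array([-1.07180122,  0.50184088, -0.42677561,  1.55144676,  0.22079132,
        1.13831031, -0.21029079]), 'joint_vel': array([ 0.00123496,  0.00019455,  0.00083469,  0.00053506,  0.00153533,
       -0.00040222,  0.00051882]), 'tau': array([ 5.70482644e-04, -5.69519949e+01, -5.81604078e+00, -2.80936342e+01,
        1.06103561e-02,  1.17581504e-02,  1.10776020e-05]), 'tool_pos': array([0.15175182, 0.63137215, 0.25526364]), 'orientation': array([-3.13964169e+00, -6.30001162e-05,  2.90584358e+00]), 'contact_force': array([-0.77738812, -0.37562493, -0.23329453]), 'ft_torque': array([0.01540977, 0.00841313, 0.01400194]), 'grip_width': 0.08485925735473518} 0.025
[[ 0.936  0.17  -0.307  0.306]
 [-0.351  0.444 -0.825 -0.703]
 [-0.004  0.88   0.475  0.483]
 [ 0.     0.     0.     1.   ]] 437.9141363044811 [0.0192613 0.        0.        0.        0.       ]
[[ 0.018  0.999 -0.045  0.513]
 [-0.999  0.017 -0.035 -0.101]
 [-0.035  0.045  0.998  0.85 ]
 [ 0.     0.     0.     1.   ]] 441.33624347372665 [-0.11165456  0.          0.          0.          0.        ]
```

View pics/side0.png

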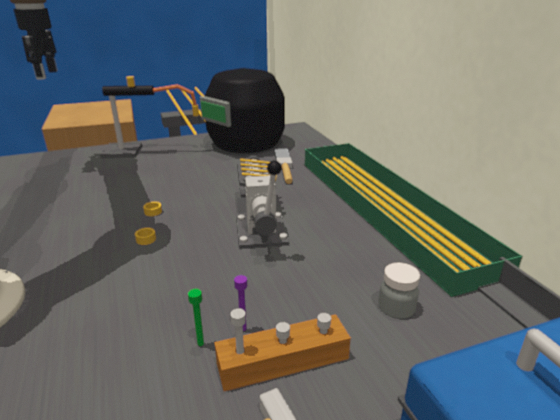

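View pics/top0.png

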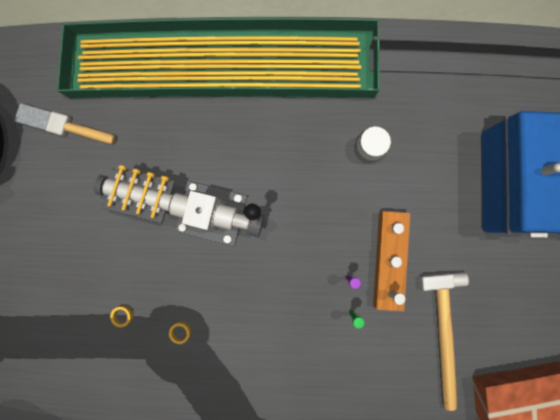

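The side view shows the long pin at (238,318), the leftmost in the rack. It also shows the green and purple look-alikes and the jig with its black knob at (274,168). In the top view the long pin is at (400,299), the block's bore at about (199,210) and the knob at (253,212). Next I'll measure their positions.

```bash
python3 - <<'E'
from h import *
c=load('top0'); W=cloud(c); s=load('side0'); S=cloud(s)
def reg(W,u,v,r,zlo,zhi):
    p=W[v-r:v+r+1,u-r:u+r+1].reshape(-1,3); p=p[np.isfinite(p).all(1)]; p=p[(p[:,2]>zlo)&(p[:,2]<zhi)]; 
    return np.round(p.mean(0),4),np.round(np.median(p[:,2]),4),len(p),np.round((p.min(0)+p.max(0))/2,4),np.round(p.max(0)-p.min(0),4)
print('long',reg(W,400,299,12,.09,.12))
print('s1',reg(W,396,262,12,.055,.08)); print('s2',reg(W,398,228,12,.055,.08))
print('block',reg(W,199,210,26,.112,.128))
print('knob',reg(W,253,212,14,.14,.25))
print('jar',reg(W,375,143,25,.06,.08))
print('green',reg(W,358,322,10,.08,.12),reg(W,355,283,10,.08,.12))
print('side long',reg(S,238,318,10,.09,.12)); print('side knob',reg(S,274,168,12,.1,.25))
print('side block',reg(S,258,185,16,.115,.125))
# block rect & bore
m=(np.abs(W[...,2]-.119)<.006); mm=np.zeros(m.shape,np.uint8); mm[180:240,170:225]=m[180:240,170:225]
n,l,st,ce=cv2.connectedComponentsWithStats(mm); i=1+np.argmax(st[1:,4]); pts=W[l==i][:,:2]
r=cv2.minAreaRect((pts*1000).astype(np.float32)); print(r)
for fn,c_,(u,v),k in(('zt',c,(220,205),60),('zs',s,(262,200),60),('zr',s,(270,335),70),('zrt',c,(390,270),60)):
    im=cv2.resize(c_['image'][max(v-k,0):v+k,max(u-k,0):u+k,::-1],None,fx=5,fy=5,interpolation=cv2.INTER_CUBIC); cv2.imwrite(f'pics/{fn}.png',im[:600,:800])
E
```

```text
long (array([ 0.406 , -0.2838,  0.1019]), np.float64(0.1027), 120, array([ 0.4056, -0.2848,  0.0988]), array([0.0183, 0.0195, 0.015 ]))
s1 (array([ 0.4661, -0.2872,  0.0628]), np.float64(0.0629), 86, array([ 0.4666, -0.2878,  0.0606]), array([0.0178, 0.0171, 0.0107]))
s2 (array([ 0.5249, -0.29  ,  0.0626]), np.float64(0.063), 87, array([ 0.5254, -0.29  ,  0.0613]), array([0.0179, 0.0159, 0.0113]))
block (array([0.5489, 0.0554, 0.1183]), np.float64(0.1184), 866, array([0.5491, 0.0555, 0.1175]), array([0.0637, 0.0549, 0.0102]))
knob (array([ 0.5439, -0.0416,  0.1933]), np.float64(0.1942), 230, array([ 0.5438, -0.041 ,  0.1708]), array([0.0242, 0.0243, 0.0569]))
jar (array([ 0.6795, -0.247 ,  0.0691]), np.float64(0.0693), 676, array([ 0.6802, -0.2474,  0.0665]), array([0.0511, 0.0513, 0.0131]))
green (array([ 0.3637, -0.2169,  0.0961]), np.float64(0.0966), 113, array([ 0.363 , -0.2175,  0.092 ]), array([0.0191, 0.0191, 0.0156])) (array([ 0.4313, -0.2094,  0.0964]), np.float64(0.0968), 101, array([ 0.4311, -0.2094,  0.0913]), array([0.0156, 0.0181, 0.0177]))
side long (array([ 0.4051, -0.2897,  0.1018]), np.float64(0.1043), 228, array([ 0.406 , -0.2866,  0.0992]), array([0.0188, 0.0196, 0.0158]))
side knob (array([ 0.5452, -0.0308,  0.1769]), np.float64(0.1869), 246, array([0.5531, 0.0095, 0.16  ]), array([0.0421, 0.1294, 0.0808]))
side block (array([0.5433, 0.0508, 0.1201]), np.float64(0.1205), 278, array([0.5461, 0.0207, 0.12  ]), array([0.056 , 0.1263, 0.0096]))
((548.9907836914062, 55.99293899536133), (45.31270217895508, 56.279544830322266), 76.34302520751953)
```

View pics/zt.png

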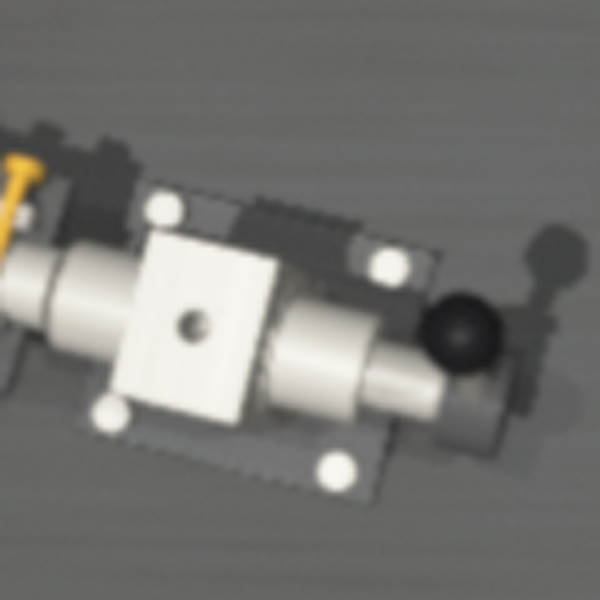

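View pics/zs.png

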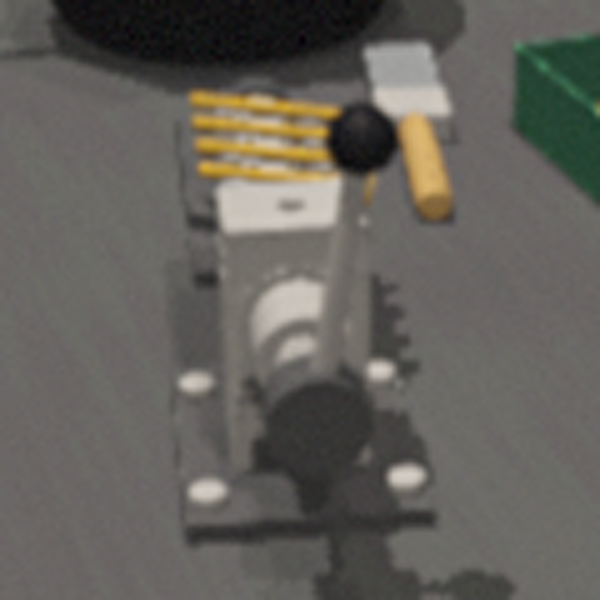

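```bash
python3 - <<'E'
from h import *
c=load('top0'); W=cloud(c); s=load('side0'); S=cloud(s)
def ray(c,u,v,z):
    p=cv2.undistortPoints(np.array([[[u,v]]],float),K(c),np.array(c['dist']))[0,0]
    E=np.array(c['extrinsics']); d=E[:3,:3]@[p[0],-p[1],-1]; t=(z-E[2,3])/d[2]; return np.round(E[:3,3]+t*d,4)
print('bore top',ray(c,198.6,210.2,.119))
print('bore side',ray(s,202+291/5,140+205/5,.119))
# circle blob centroids by color for heads, top view
def top(W,c,u,v,r,z0):
    w=W[v-r:v+r+1,u-r:u+r+1]; m=np.abs(w[...,2]-z0)<.004; vv,uu=np.nonzero(m); 
    return ray(c,u-r+(uu.min()+uu.max())/2,v-r+(vv.min()+vv.max())/2,z0), len(uu)
print(top(W,c,400,299,12,.104),top(W,c,396,262,12,.064),top(W,c,398,228,12,.064))
# obstacles above .17
for nm,w in(('top',W),('side',S)):
    p=w.reshape(-1,3); p=p[np.isfinite(p).all(1)]; p=p[(p[:,2]>.16)&(p[:,0]<.75)&(p[:,0]>.0)&(p[:,1]<.75)&(p[:,1]>-.5)]
    q=np.round(p[:,:2]/.05).astype(int); 
    for k in np.unique(q,axis=0):
        mm=(q==k).all(1)
        if mm.sum()>8: print(nm,k*.05,round(p[mm,2].max(),3),mm.sum())
E
```

```text
bore top [0.5484 0.0553 0.119 ]
bore side [0.5508 0.0564 0.119 ]
(array([ 0.406 , -0.2848,  0.104 ]), 103) (array([ 0.4667, -0.2873,  0.064 ]), 81) (array([ 0.5253, -0.2894,  0.064 ]), 80)
top [ 0.55 -0.5 ] 0.162 131
top [ 0.55 -0.05] 0.199 228
top [ 0.6 -0.5] 0.163 126
top [ 0.65 -0.5 ] 0.163 155
top [ 0.7 -0.5] 0.162 105
side [0.1 0.6] 0.425 87
side [0.15 0.55] 0.35 312
side [0.15 0.6 ] 0.425 1141
side [0.15 0.65] 0.355 257
side [0.15 0.7 ] 0.35 92
side [0.2 0.6] 0.425 198
side [0.2  0.65] 0.423 41
side [0.2 0.7] 0.35 62
side [0.3  0.65] 0.202 208
side [0.35 0.65] 0.227 245
side [0.4 0.6] 0.203 135
side [0.4  0.65] 0.202 33
side [0.45 0.6 ] 0.202 65
side [ 0.5 -0.5] 0.161 22
side [0.5 0.6] 0.204 87
side [ 0.55 -0.5 ] 0.164 1145
side [ 0.55 -0.45] 0.162 68
side [ 0.55 -0.05] 0.2 222
side [0.55 0.55] 0.179 54
side [0.55 0.6 ] 0.185 55
side [ 0.6 -0.5] 0.163 1005
side [ 0.6  -0.45] 0.161 26
side [0.6 0.5] 0.206 192
side [0.6  0.55] 0.225 325
side [0.6 0.6] 0.226 107
side [0.6  0.65] 0.223 12
side [ 0.65 -0.5 ] 0.164 383
side [ 0.65 -0.45] 0.161 23
side [0.65 0.5 ] 0.22 438
side [0.65 0.55] 0.232 150
side [0.65 0.6 ] 0.237 73
side [0.65 0.65] 0.231 10
side [ 0.7 -0.5] 0.163 259
side [ 0.7  -0.45] 0.161 16
side [0.7 0.5] 0.221 387
side [0.7  0.55] 0.233 118
side [0.7 0.6] 0.238 46
side [0.75 0.5 ] 0.214 116
side [0.75 0.55] 0.223 60
side [0.75 0.6 ] 0.228 21
```

View pics/zr.png

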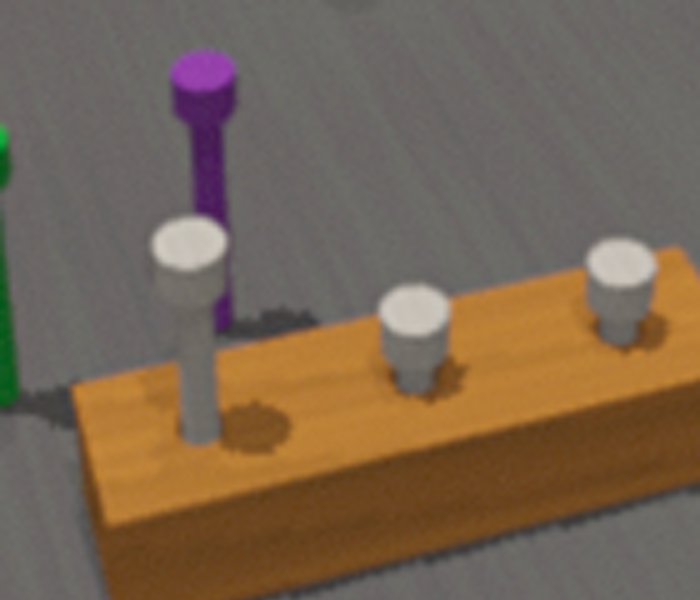

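View pics/zrt.png

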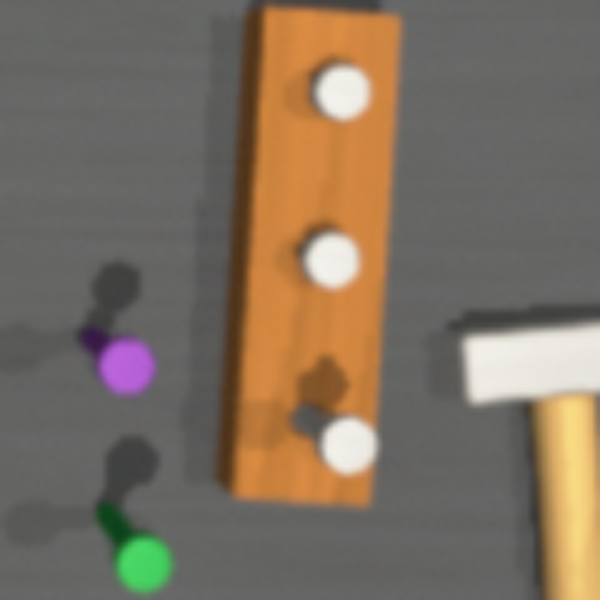

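{"op": "drive_tool", "data": {
  "rows": [
    [[-0.5, -0.3, -1], [0, 0, 0], 1],
    [[-1, -0.58, -1], [0, 0, 0], 1],
    [[-1, -0.58, -0.5], [0, 0, 0], 1],
    [[-1, -0.58, 0], [0, 0, 0], 1],
    [[-1, -0.58, 0], [0, 0, 0], 1],
    [[-1, -0.58, 0], [0, 0, 0], 1],
    [[-1, -0.58, 0], [0, 0, 0], 1],
    [[-1, -0.58, 0], [0, 0, 0], 1],
    [[-1, -0.58, 0], [0, 0, 0], 1],
    [[-1, -0.58, 0], [0, 0, 0], 1]
  ]
}}

```text
clock: 1.35
tool_pos: [0.351, 0.4414, 0.3183]
orientation: [-3.141, -0.0, 2.906]
contact_force: [-0.3, 0.6, -0.2]
grip_width: 0.0855
```

{"op": "drive_tool", "data": {
  "rows": [
    [[-1, -0.6, 0], [0, 0, 0], 1],
    [[-1, -0.6, 0], [0, 0, 0], 1],
    [[-1, -0.8, 0], [0, 0, 0], 1],
    [[-1, -1, 0], [0, 0, 0], 1],
    [[-0.5, -1, 0], [0, 0, 0], 1],
    [[-0.24, -1, 0], [0, 0, 0], 1],
    [[-0.24, -1, 0], [0, 0, 0], 1],
    [[-0.24, -1, 0], [0, 0, 0], 1],
    [[-0.24, -1, 0], [0, 0, 0], 1],
    [[-0.24, -1, 0], [0, 0, 0], 1]
  ]
}}

```text
clock: 2.6
tool_pos: [0.4361, 0.1893, 0.3184]
orientation: [-3.141, -0.001, 2.906]
contact_force: [-0.5, 0.4, -0.7]
grip_width: 0.0852
```

{"op": "drive_tool", "data": {
  "rows": [
    [[-0.17, -1, 0], [0, 0, 0], 0.6],
    [[-0.17, -1, 0], [0, 0, 0], 0.6],
    [[-0.17, -1, 0], [0, 0, 0], 0.6],
    [[-0.17, -1, 0], [0, 0, 0], 0.6],
    [[-0.17, -1, 0], [0, 0, 0], 0.6],
    [[-0.17, -1, 0], [0, 0, 0], 0.6],
    [[-0.17, -1, 0], [0, 0, 0], 0.6],
    [[-0.17, -1, 0], [0, 0, 0], 0.6],
    [[-0.17, -1, 0], [0, 0, 0], 0.6],
    [[-0.17, -1, 0], [0, 0, 0], 0.6]
  ]
}}

```text
clock: 3.85
tool_pos: [0.419, -0.0635, 0.3185]
orientation: [-3.142, -0.001, 2.906]
contact_force: [0.4, -0.1, 1.0]
grip_width: 0.0514
```

{"op": "drive_tool", "data": {
  "rows": [
    [[-0.17, -1, 0], [0, 0, 0], 0.6],
    [[-0.17, -1, 0], [0, 0, 0], 0.6],
    [[-0.17, -1, 0], [0, 0, 0], 0.6],
    [[-0.17, -1, 0], [0, 0, 0], 0.6],
    [[-0.17, -1, 0], [0, 0, 0], 0.6],
    [[-0.17, -1, 0], [0, 0, 0], 0.6],
    [[-0.17, -0.5, 0], [0, 0, 0], 0.6],
    [[0, 0, 0], [0, 0, 0], 0.6]
  ]
}}

```text
clock: 4.85
tool_pos: [0.4103, -0.228, 0.3185]
orientation: [3.142, -0.001, 2.904]
contact_force: [0.4, -0.4, -0.2]
grip_width: 0.0511
```

```bash
cat >> h.py <<'E'
from scipy.spatial.transform import Rotation as Rot
def delta(target, st=None):
    st=st or sense(); R=Rot.from_euler('xyz',st['orientation']).as_matrix()
    return np.round(R.T@(np.array(target)-st['tool_pos'])/.025,3)
E
python3 - <<'E'
from h import *
st=sense(); print(st['tool_pos'],st['qpos'],delta([.406,-.286,.103]))
E
```

```text
[ 0.41032963 -0.22799786  0.31853309] [ 0.21403501  0.07882962  0.25033417  1.92905948 -0.02145332  1.1368426
  1.80634265] [-0.382 -2.297  8.621]
```

{"op": "drive_tool", "data": {
  "rows": [
    [[-0.15, -0.9, 0.5], [0, 0, 0], 0.6],
    [[-0.15, -0.9, 1], [0, 0, 0], 0.6],
    [[-0.08, -0.5, 1], [0, 0, 0], 0.6],
    [[0, 0, 1], [0, 0, 0], 0.6],
    [[0, 0, 1], [0, 0, 0], 0.6],
    [[0, 0, 1], [0, 0, 0], 0.6],
    [[0, 0, 0.6], [0, 0, 0], 0.6],
    [[0, 0, 0], [0, 0, 0], 0.6]
  ]
}}

```text
clock: 5.85
tool_pos: [0.4059, -0.2847, 0.1654]
orientation: [3.141, -0.002, 2.907]
contact_force: [0.1, 0.2, 0.7]
grip_width: 0.051
```

```bash
python3 - <<'E'
from h import *
st=sense(); print(st['tool_pos'],delta([.406,-.286,.102]))
a=shot('side','s1')['image']; b=shot('top','t1')['image']
im=np.hstack([cv2.resize(a[240:400,170:330],None,fx=2.5,fy=2.5),cv2.resize(b[200:360,320:480],None,fx=2.5,fy=2.5)])
cv2.imwrite('pics/v1.png',im[:,:,::-1])
E
```

```text
[ 0.40585801 -0.28466269  0.16540485] [-0.024 -0.053  2.536]
```

View pics/v1.png

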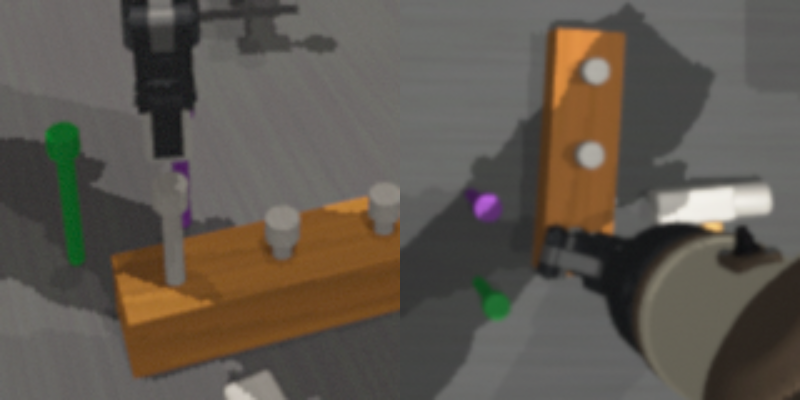

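The near finger hangs at (168,140) in the left crop, in line with the pin head at (172,190). I'll go down and grip.

{"op": "drive_tool", "data": {
  "rows": [
    [[0, -0.04, 0.8], [0, 0, 0], 0.6],
    [[0, 0, 0.8], [0, 0, 0], 0.6],
    [[0, 0, 0.6], [0, 0, 0], 0.6],
    [[0, 0, 0.33], [0, 0, 0], 0.6],
    [[0, 0, 0], [0, 0, 0], 0.4],
    [[0, 0, 0], [0, 0, 0], 0.2],
    [[0, 0, 0], [0, 0, 0], 0.1],
    [[0, 0, 0], [0, 0, 0], 0.1]
  ],
  "newtons": 60
}}

```text
clock: 6.95
tool_pos: [0.4064, -0.2872, 0.1036]
orientation: [-3.141, 0.001, 2.906]
contact_force: [-0.0, -0.8, 3.0]
grip_width: 0.0166
```

{"op": "drive_tool", "data": {
  "rows": [
    [[0, 0, 0], [0, 0, 0], 0],
    [[0, 0, 0], [0, 0, 0], 0]
  ]
}}

```text
clock: 7.2
tool_pos: [0.4064, -0.2872, 0.1035]
orientation: [-3.141, 0.001, 2.906]
contact_force: [-0.4, -1.3, 4.6]
grip_width: 0.017
```

```bash
python3 - <<'E'
from h import *
st=sense(); print(st['tool_pos'],st['grip_width'],st['contact_force'])
a=shot('side','s2')['image']; b=shot('top','t2')['image']
im=np.hstack([cv2.resize(a[260:380,180:300],None,fx=3.3,fy=3.3),cv2.resize(b[220:340,340:460],None,fx=3.3,fy=3.3)])
cv2.imwrite('pics/v2.png',im[:,:,::-1])
E
```

```text
[ 0.40637435 -0.2871739   0.10346835] 0.017032551462091452 [-0.43115328 -1.2740956   4.5662459 ]
```

View pics/v2.png

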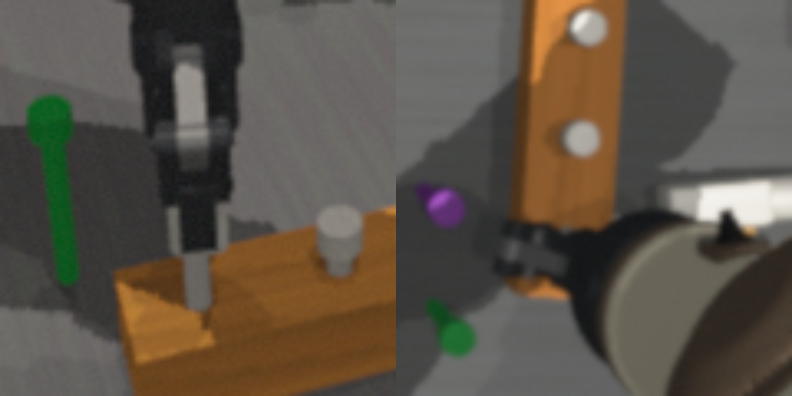

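{"op": "drive_tool", "data": {
  "rows": [
    [[0, 0, -0.3], [0, 0, 0], 0],
    [[0, 0, -0.8], [0, 0, 0], 0],
    [[0, 0, -1], [0, 0, 0], 0],
    [[0, 0, -1], [0, 0, 0], 0],
    [[0, 0, -1], [0, 0, 0], 0],
    [[0, 0, -1], [0, 0, 0], 0],
    [[0, 0, -0.9], [0, 0, 0], 0],
    [[0, 0, 0], [0, 0, 0], 0]
  ]
}}

```text
clock: 8.3
tool_pos: [0.4066, -0.2869, 0.2543]
orientation: [-3.141, 0.003, 2.906]
contact_force: [0.1, 0.2, -1.0]
grip_width: 0.0167
```

```bash
python3 - <<'E'
from h import *
st=sense(); print(st['tool_pos'],st['grip_width'],st['contact_force'])
print(delta([.48,.03,.25]),delta([.549,.056,.25]))
a=shot('side','s3')['image']; b=shot('top','t3')['image']
im=np.hstack([cv2.resize(a[180:340,180:340],None,fx=2.5,fy=2.5),cv2.resize(b[200:360,340:500],None,fx=2.5,fy=2.5)])
cv2.imwrite('pics/v3.png',im[:,:,::-1])
E
```

```text
[ 0.40664346 -0.28689742  0.25433381] 0.016714354369280645 [ 0.06677803  0.23007668 -0.96861334]
[ 0.105 13.011  0.169] [-2.337 14.666  0.175]
```

View pics/v3.png

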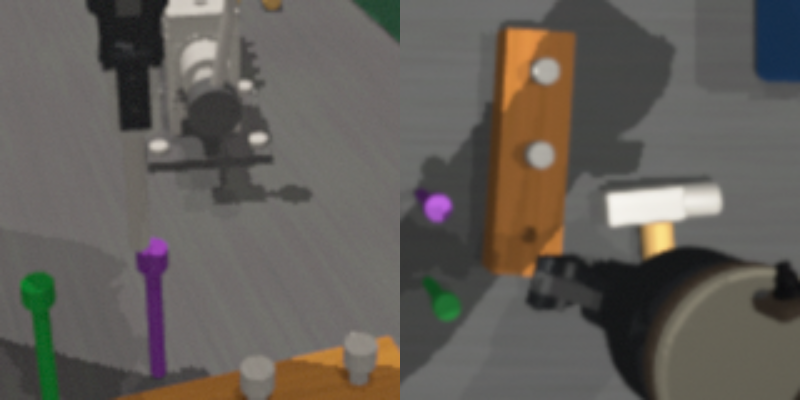

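{"op": "drive_tool", "data": {
  "rows": [
    [[0, 0.5, 0], [0, 0, 0], 0],
    [[0, 1, 0], [0, 0, 0], 0],
    [[0, 1, 0], [0, 0, 0], 0],
    [[0, 1, 0], [0, 0, 0], 0],
    [[0, 1, 0], [0, 0, 0], 0],
    [[0, 1, 0], [0, 0, 0], 0],
    [[0, 1, 0], [0, 0, 0], 0],
    [[0, 1, 0], [0, 0, 0], 0],
    [[0, 1, 0], [0, 0, 0], 0],
    [[0, 1, 0], [0, 0, 0], 0]
  ]
}}

```text
clock: 9.65
tool_pos: [0.4607, -0.054, 0.2519]
orientation: [-3.141, -0.002, 2.907]
contact_force: [0.2, 0.3, -0.6]
grip_width: 0.0166
```

{"op": "drive_tool", "data": {
  "rows": [
    [[0, 1, 0], [0, 0, 0], 0],
    [[0, 1, 0], [0, 0, 0], 0],
    [[-0.2, 1, 0], [0, 0, 0], 0],
    [[-0.5, 1, 0], [0, 0, 0], 0],
    [[-0.8, 0.7, 0], [0, 0, 0], 0],
    [[-0.5, 0.2, 0], [0, 0, 0], 0],
    [[-0.3, 0.2, 0], [0, 0, 0], 0],
    [[0, 0, 0], [0, 0, 0], 0]
  ]
}}

```text
clock: 10.65
tool_pos: [0.547, 0.0544, 0.2526]
orientation: [-3.141, -0.001, 2.905]
contact_force: [-0.0, -0.7, -1.3]
grip_width: 0.0169
```

```bash
python3 - <<'E'
from h import *
st=sense(); print(st['tool_pos'],st['orientation'],st['grip_width'],st['contact_force'])
print(delta([.549,.056,.25]))
a=shot('side','s4')['image']; b=shot('top','t4')['image']
im=np.hstack([cv2.resize(a[100:260,200:360],None,fx=2.5,fy=2.5),cv2.resize(b[120:280,120:280],None,fx=2.5,fy=2.5)])
cv2.imwrite('pics/v4.png',im[:,:,::-1])
E
```

```text
[0.5469957  0.05436376 0.25258868] [-3.14114167e+00 -8.98920959e-04  2.90517165e+00] 0.016909662941886946 [-0.01929822 -0.72861482 -1.29392225]
[-0.063  0.082  0.103]
```

View pics/v4.png

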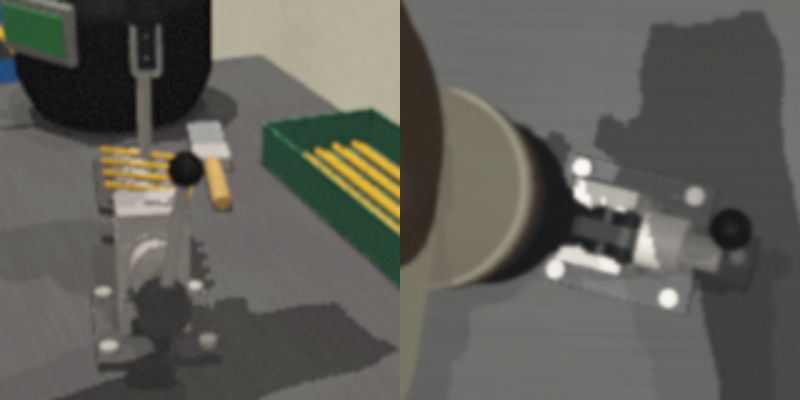

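```bash
python3 - <<'E'
from h import *
s=load('s4'); t=np.array([.5470,.0544])
print('proj TCP-axis', [np.round(proj(s,[[*t,z]])[0],1) for z in(.155,.18,.205)])
print('bore proj (.549,.056)',np.round(proj(s,[[.549,.056,.119]]),1), proj(load('top0'),[[.549,.056,.119]]))
W=cloud(s)
for v in range(134,164,3):
    w=W[v,245:272]; m=(w[:,1]<.09)&(w[:,2]>.13); 
    if m.any():
        q=w[m]; print(v,245+np.nonzero(m)[0].min(),245+np.nonzero(m)[0].max(),np.round(q.mean(0),4))
im=cv2.resize(s['image'][120:195,225:300,::-1],None,fx=8,fy=8,interpolation=cv2.INTER_CUBIC); cv2.imwrite('pics/v4b.png',im)
E
```

```text
proj TCP-axis [array([258.2, 164.9]), array([257.9, 152.8]), array([257.6, 140.3])]
bore proj (.549,.056) [[259.4 181.2]] [[198.174013   209.86384136]]
134 255 259 [0.5451 0.0506 0.2189]
137 255 259 [0.5452 0.0515 0.2128]
140 255 259 [0.5448 0.0508 0.2071]
143 255 259 [0.5447 0.0509 0.2012]
146 255 259 [0.5445 0.051  0.1952]
149 255 259 [0.5446 0.0517 0.1889]
152 255 259 [0.5445 0.052  0.1828]
155 255 259 [0.544  0.051  0.1771]
158 255 260 [0.5448 0.0511 0.1708]
161 255 271 [0.5445 0.0396 0.169 ]
```

View pics/v4b.png

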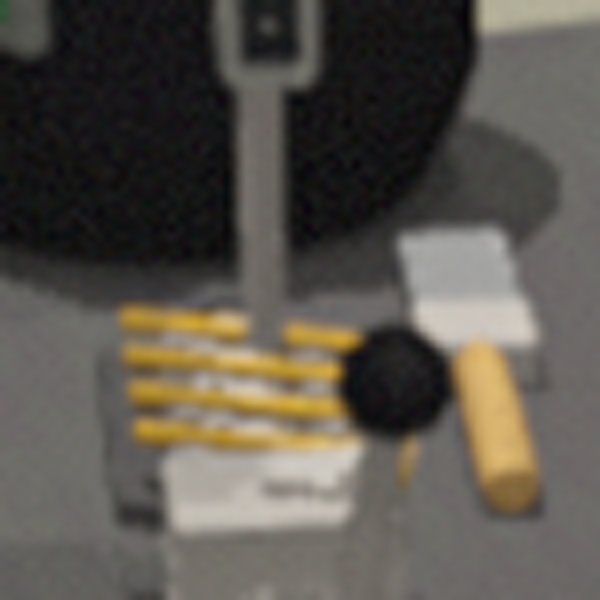

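```bash
python3 - <<'E'
from h import *
s=load('side0'); c=load('top0')
a=cv2.resize(s['image'][165:200,235:290,::-1],None,fx=14,fy=14,interpolation=cv2.INTER_CUBIC)
# overlay projected block for bore guesses
yf=np.array([.236,.972]); xf=np.array([.972,-.236])
def box(img,cam,o,f,col,b,ax=True):
    for pts,cl in(([b+sx*.028*xf+sy*.022*yf for sx,sy in((1,1),(1,-1),(-1,-1),(-1,1))],True),([b+.0055*(np.cos(t)*xf+np.sin(t)*yf) for t in np.linspace(0,6.28,20)],True)):
        P=proj(cam,[[*p,.119] for p in pts]); P=((P-o+.5)*f-.5).astype(np.int32); cv2.polylines(img,[P.reshape(-1,1,2)],cl,col,1)
box(a,s,np.array([235,165]),14,(0,0,255),np.array([.549,.056]))
box(a,s,np.array([235,165]),14,(0,200,0),np.array([.5505,.0555]))
b=cv2.resize(c['image'][185:240,170:230,::-1],None,fx=10,fy=10,interpolation=cv2.INTER_CUBIC)
box(b,c,np.array([170,185]),10,(0,0,255),np.array([.549,.056]))
cv2.imwrite('pics/va.png',a); cv2.imwrite('pics/vb.png',b)
# head of long pin
for cam,u,v,n in((s,238,318,'side'),(c,400,299,'top')):
    g=cv2.cvtColor(cam['image'],cv2.COLOR_RGB2GRAY).astype(float)
    print(n,'proj TCP at head top',proj(cam,[[.4064,-.2872,.104]]))
a=cv2.resize(s['image'][305:345,218:258,::-1],None,fx=14,fy=14,interpolation=cv2.INTER_CUBIC)
P=proj(s,[[.4064+.0095*np.cos(t),-.2872+.0095*np.sin(t),.104] for t in np.linspace(0,6.28,24)]); cv2.polylines(a,[((P-[218,305]+.5)*14-.5).astype(np.int32).reshape(-1,1,2)],True,(0,0,255),1)
b=cv2.resize(c['image'][280:320,380:420,::-1],None,fx=14,fy=14,interpolation=cv2.INTER_CUBIC)
P=proj(c,[[.4064+.0095*np.cos(t),-.2872+.0095*np.sin(t),.104] for t in np.linspace(0,6.28,24)]); cv2.polylines(b,[((P-[380,280]+.5)*14-.5).astype(np.int32).reshape(-1,1,2)],True,(0,0,255),1)
cv2.imwrite('pics/vc.png',cv2.resize(np.hstack([a,b]),None,fx=.7,fy=.7))
E
```

```text
side proj TCP at head top [[238.03602027 314.53065366]]
top proj TCP at head top [[400.93447538 298.26176456]]
```

View pics/va.png

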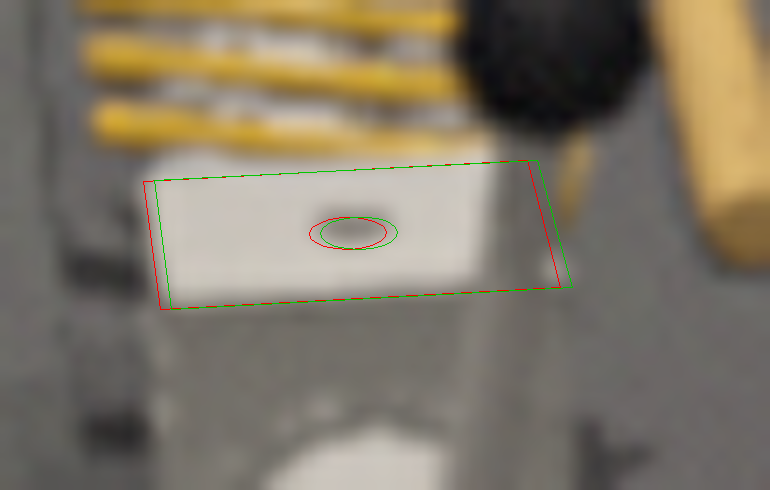

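View pics/vb.png

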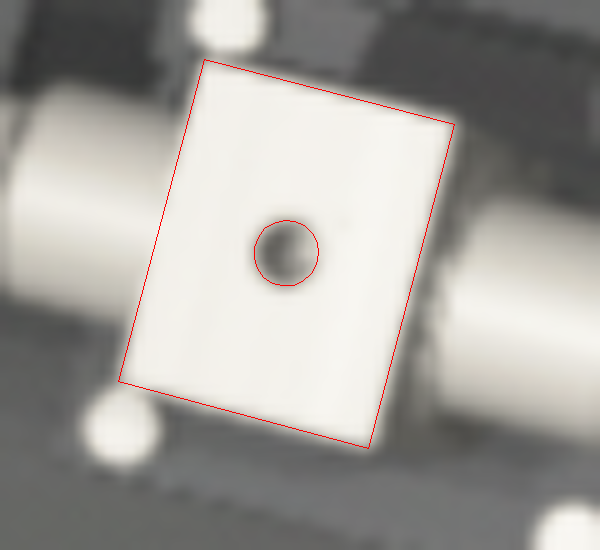

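View pics/vc.png

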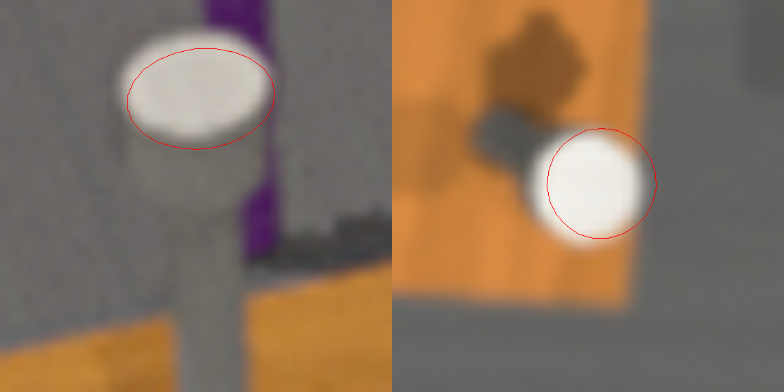

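{"op": "drive_tool", "data": {
  "rows": [
    [[-0.13, 0.065, 0.3], [0, 0, 0], 0],
    [[0, 0, 0.5], [0, 0, 0], 0],
    [[0, 0, 0.4], [0, 0, 0], 0],
    [[0, 0, 0.15], [0, 0, 0], 0],
    [[0, 0, 0.1], [0, 0, 0], 0],
    [[0, 0, 0.05], [0, 0, 0], 0]
  ]
}}

```text
clock: 11.5
tool_pos: [0.5508, 0.0555, 0.2156]
orientation: [3.141, 0.0, 2.906]
contact_force: [-0.2, 0.2, -1.7]
grip_width: 0.0171
```

```bash
python3 - <<'E'
from h import *
st=sense(); print(st['tool_pos'],st['grip_width'],st['contact_force'])
s=shot('side','s5'); cv2.imwrite('pics/v5.png',cv2.resize(s['image'][130:205,225:300,::-1],None,fx=8,fy=8,interpolation=cv2.INTER_CUBIC))
E
```

```text
[0.55081107 0.05554669 0.21556475] 0.017084547679525854 [-0.18397957  0.18214313 -1.65516027]
```

View pics/v5.png

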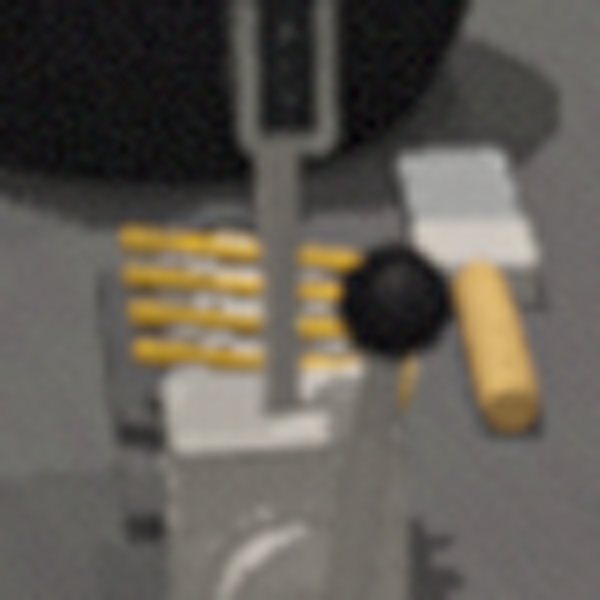

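The pin's tip is at about (283,410) in this crop, at the bore mouth and in line with it. Now I'll lower it slowly.

{"op": "drive_tool", "data": {
  "rows": [
    [[0, 0, 0.1], [0, 0, 0], 0],
    [[0, 0, 0.1], [0, 0, 0], 0],
    [[0, 0, 0.1], [0, 0, 0], 0]
  ]
}}

```text
clock: 11.92
tool_pos: [0.5506, 0.0552, 0.2079]
orientation: [-3.141, -0.0, 2.906]
contact_force: [-0.7, -0.6, 0.3]
grip_width: 0.0168
```

{"op": "drive_tool", "data": {
  "rows": [
    [[0, 0, 0.12], [0, 0, 0], 0],
    [[0, 0, 0.12], [0, 0, 0], 0]
  ]
}}

```text
clock: 12.18
tool_pos: [0.5506, 0.0553, 0.2018]
orientation: [-3.141, -0.0, 2.906]
contact_force: [-0.7, -1.7, 0.5]
grip_width: 0.0168
```

{"op": "drive_tool", "data": {
  "rows": [
    [[0, 0, 0.12], [0, 0, 0], 0]
  ]
}}

```text
clock: 12.3
tool_pos: [0.5506, 0.0553, 0.1988]
orientation: [-3.141, -0.0, 2.906]
contact_force: [-0.3, -1.4, 0.9]
grip_width: 0.0168
```

{"op": "drive_tool", "data": {
  "rows": [
    [[0, 0, 0.08], [0, 0, 0], 0]
  ]
}}

```text
clock: 12.42
tool_pos: [0.5506, 0.0553, 0.1968]
orientation: [-3.141, -0.0, 2.906]
contact_force: [-1.4, -1.9, 0.1]
grip_width: 0.0165
```

{"op": "drive_tool", "data": {
  "rows": [
    [[0, 0, 0.06], [0, 0, 0], 0]
  ]
}}

```text
clock: 12.55
tool_pos: [0.5506, 0.0554, 0.1954]
orientation: [-3.141, -0.0, 2.906]
contact_force: [-0.4, -2.6, 0.3]
grip_width: 0.0167
```

{"op": "drive_tool", "data": {
  "rows": [
    [[0, 0, 0.06], [0, 0, 0], 0]
  ]
}}

```text
clock: 12.68
tool_pos: [0.5509, 0.0554, 0.1943]
orientation: [3.142, 0.001, 2.906]
contact_force: [-1.8, -2.4, 5.6]
grip_width: 0.0164
```

```bash
python3 - <<'E'
from h import *
st=sense(); print(st['tool_pos'],st['grip_width'],st['contact_force'])
s=shot('side','s6'); cv2.imwrite('pics/v6.png',cv2.resize(s['image'][130:205,225:300,::-1],None,fx=8,fy=8,interpolation=cv2.INTER_CUBIC))
E
```

```text
[0.55092829 0.05541033 0.19426956] 0.016419464544662504 [-1.78247941 -2.43703593  5.648149  ]
```

View pics/v6.png

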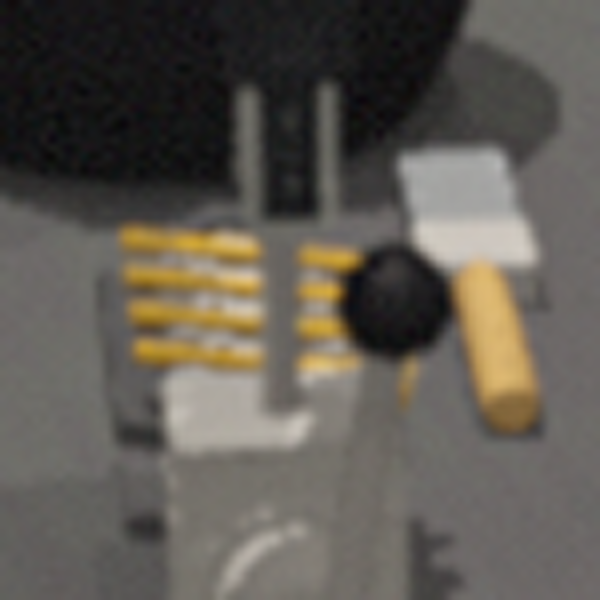

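{"op": "drive_tool", "data": {
  "rows": [
    [[0, 0, -0.05], [0, 0, 0], 0.25],
    [[0, 0, 0], [0, 0, 0], 0.5],
    [[0, 0, 0], [0, 0, 0], 0.6],
    [[0, 0, -0.5], [0, 0, 0], 0.6],
    [[0, 0, -0.8], [0, 0, 0], 0.6],
    [[0, 0, -0.8], [0, 0, 0], 0.6],
    [[0, 0, -0.3], [0, 0, 0], 0.6],
    [[-0.1, -0.5, 0], [0, 0, 0], 0.6],
    [[-0.1, -0.7, 0], [0, 0, 0], 0.6],
    [[0, 0, 0], [0, 0, 0], 0.6]
  ]
}}

```text
clock: 13.98
tool_pos: [0.5479, 0.022, 0.2545]
orientation: [-3.14, -0.001, 2.901]
contact_force: [0.2, -0.8, -0.3]
grip_width: 0.0513
```

```bash
python3 - <<'E'
from h import *
st=sense(); print(st['tool_pos'],st['orientation'],st['grip_width'],st['contact_force'],delta([.5438,-.0408,.192]))
s=shot('side','s7'); cv2.imwrite('pics/v7.png',cv2.resize(s['image'][100:220,210:330,::-1],None,fx=5,fy=5,interpolation=cv2.INTER_CUBIC))
E
```

```text
[0.54788044 0.02203706 0.25449358] [-3.13996249e+00 -1.28396419e-03  2.90147161e+00] 0.05125041981505339 [ 0.21729512 -0.77202463 -0.32974581] [-0.442 -2.476  2.503]
```

View pics/v7.png

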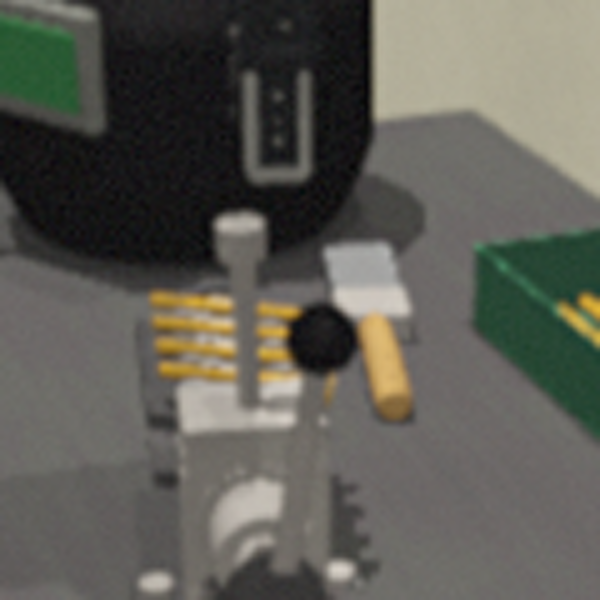

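The pin stands in the bore, with its head at (240,235). The knob is at (320,340) in the crop.

```bash
python3 - <<'E'
from h import *
for f in('s7','top0'):
    c=load(f); g=c['image'].sum(2); print(f,proj(c,[[.5438,-.0408,.1857]]))
c=load('s7'); g=c['image'][155:182,260:290].sum(2)<110; v,u=np.nonzero(g); print(260+(u.min()+u.max())/2,155+(v.min()+v.max())/2,u.max()-u.min(),v.max()-v.min())
c=load('top0'); g=c['image'][198:226,240:268].sum(2)<110; v,u=np.nonzero(g); print(240+(u.min()+u.max())/2,198+(v.min()+v.max())/2,u.max()-u.min(),v.max()-v.min())
E
```

```text
s7 [[273.18162449 168.32951722]]
top0 [[252.11139107 211.99501203]]
274.0 167.0 12 12
251.5 211.0 15 14
```

{"op": "drive_tool", "data": {
  "rows": [
    [[-0.14, -0.8, 0], [0, 0, 0], 0.6],
    [[-0.15, -0.8, 0.2], [0, 0, 0], 0.6],
    [[-0.15, -0.8, 0.3], [0, 0, 0], 0.6],
    [[0, 0, 0.2], [0, 0, 0], 0.6]
  ]
}}

```text
clock: 14.52
tool_pos: [0.5448, -0.0372, 0.2371]
orientation: [-3.141, -0.001, 2.903]
contact_force: [-0.2, 0.7, -0.5]
grip_width: 0.0514
```

```bash
python3 - <<'E'
from h import *
st=sense(); print(st['tool_pos'],st['orientation'],delta([.5438,-.0408,.192]))
E
```

```text
[ 0.54482264 -0.03716621  0.23708369] [-3.14093730e+00 -8.93824759e-04  2.90288334e+00] [ 0.004 -0.15   1.803]
```

{"op": "drive_tool", "data": {
  "rows": [
    [[-0.05, -0.15, 0.5], [0, 0, 0], 0.6],
    [[0, 0, 0.6], [0, 0, 0], 0.6],
    [[0, 0, 0.5], [0, 0, 0], 0.6],
    [[0, 0, 0.22], [0, 0, 0], 0.6],
    [[0, 0, 0], [0, 0, 0], 0.45],
    [[0, 0, 0], [0, 0, 0], 0.35]
  ],
  "newtons": 20
}}

```text
clock: 15.28
tool_pos: [0.5459, -0.0396, 0.1927]
orientation: [3.141, 0.001, 2.906]
contact_force: [0.3, 0.1, 0.3]
grip_width: 0.03
```

```bash
python3 - <<'E'
from h import *
st=sense(); print(st['tool_pos'],st['grip_width'],st['contact_force'])
s=shot('side','s8'); a=cv2.resize(s['image'][100:220,210:330,::-1],None,fx=3.3,fy=3.3)
b=cv2.resize(shot('top','t8')['image'][150:270,170:290,::-1],None,fx=3.3,fy=3.3)
cv2.imwrite('pics/v8.png',np.hstack([a,b]))
E
```

```text
[ 0.54593398 -0.0396323   0.19269336] 0.03002897371115196 [0.25102688 0.07875805 0.3182222 ]
```

View pics/v8.png

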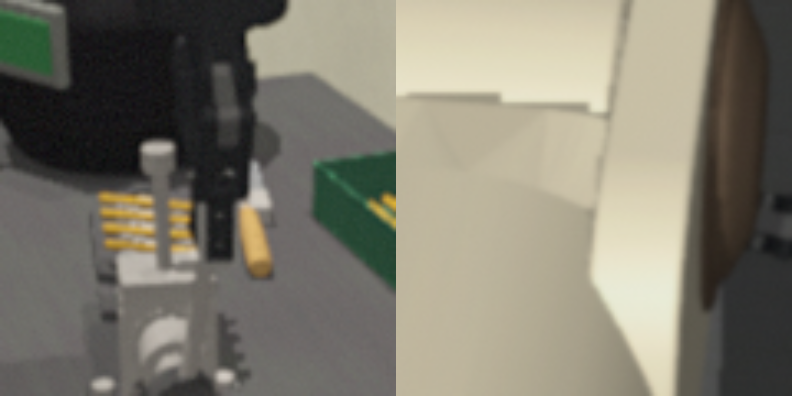

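The near finger at (220,230) covers the knob. Closing now.

{"op": "drive_tool", "data": {
  "rows": [
    [[0, 0, 0], [0, 0, 0], 0.25],
    [[0, 0, 0], [0, 0, 0], 0.2],
    [[0, 0, 0], [0, 0, 0], 0.2]
  ],
  "newtons": 20
}}

```text
clock: 15.75
tool_pos: [0.5459, -0.0414, 0.1931]
orientation: [-3.14, 0.001, 2.904]
contact_force: [-0.5, -5.9, 5.9]
grip_width: 0.0241
```

{"op": "drive_tool", "data": {
  "rows": [
    [[0, -0.07, -0.04], [0, 0, 0], 0.2],
    [[0, 0, 0], [0, 0, 0], 0.2]
  ]
}}

```text
clock: 16.0
tool_pos: [0.5452, -0.0414, 0.1933]
orientation: [3.142, 0.0, 2.906]
contact_force: [1.2, -2.8, -0.2]
grip_width: 0.0242
```

{"op": "drive_tool", "data": {
  "rows": [
    [[0.075, -0.03, -0.012], [0, 0, 0], 0.2],
    [[0.075, 0, -0.01], [0, 0, 0], 0.2]
  ]
}}

```text
clock: 16.25
tool_pos: [0.5414, -0.0406, 0.1938]
orientation: [3.141, 0.0, 2.906]
contact_force: [1.3, -2.0, -1.7]
grip_width: 0.0244
```

{"op": "drive_tool", "data": {
  "rows": [
    [[0.075, 0, -0.009], [0, 0, 0], 0.2],
    [[0.075, 0, -0.008], [0, 0, 0], 0.2]
  ]
}}

```text
clock: 16.5
tool_pos: [0.5377, -0.0398, 0.1942]
orientation: [3.141, 0.0, 2.906]
contact_force: [1.6, 1.2, -2.9]
grip_width: 0.0244
```

{"op": "drive_tool", "data": {
  "rows": [
    [[0.075, 0, 0.005], [0, 0, 0], 0.2],
    [[0.075, 0, 0.005], [0, 0, 0], 0.2]
  ]
}}

```text
clock: 16.75
tool_pos: [0.5344, -0.0391, 0.1944]
orientation: [3.141, 0.001, 2.906]
contact_force: [2.4, 0.7, 0.4]
grip_width: 0.0245
```

```bash
cat >> h.py <<'E'
AX=np.array([.5276,-.0369]); XF=np.array([.972,-.236])
def lev():
    st=sense(); p=st['tool_pos']; x=(p[:2]-AX)@XF; z=p[2]-.006-.077; th=np.arctan2(x,z); f=st['contact_force']
    fx=f[:2]@XF; tang=fx*np.cos(th)-f[2]*np.sin(th); rad=fx*np.sin(th)+f[2]*np.cos(th)
    print('th %.3f r %.4f F_tang %.1f F_rad %.1f  fy %.1f'%(th,np.hypot(x,z),tang,rad,f[:2]@np.array([.236,.972])))
E
python3 -c "from h import *;lev()"
```

```text
th 0.064 r 0.1116 F_tang 2.2 F_rad 0.6  fy 1.2
```

{"op": "drive_tool", "data": {
  "rows": [
    [[0.075, 0, -0.004], [0, 0, 0], 0.2],
    [[0.075, 0, -0.003], [0, 0, 0], 0.2]
  ]
}}

```text
clock: 17.0
tool_pos: [0.5307, -0.0383, 0.1945]
orientation: [3.141, 0.001, 2.906]
contact_force: [1.9, 1.2, 0.9]
grip_width: 0.0241
```

{"op": "drive_tool", "data": {
  "rows": [
    [[0.075, 0, -0.001], [0, 0, 0], 0.2],
    [[0.075, 0, 0], [0, 0, 0], 0.2]
  ]
}}

```text
clock: 17.25
tool_pos: [0.5269, -0.0374, 0.1944]
orientation: [3.141, 0.0, 2.906]
contact_force: [1.2, 1.7, 2.1]
grip_width: 0.0251
```

{"op": "drive_tool", "data": {
  "rows": [
    [[0.075, 0, 0.001], [0, 0, 0], 0.2],
    [[0.075, 0, 0.002], [0, 0, 0], 0.2]
  ]
}}

```text
clock: 17.5
tool_pos: [0.5231, -0.0366, 0.1943]
orientation: [3.141, 0.0, 2.906]
contact_force: [2.1, 1.9, 2.7]
grip_width: 0.0243
```

{"op": "drive_tool", "data": {
  "rows": [
    [[0.075, 0, -0.002], [0, 0, 0], 0.2],
    [[0.075, 0, 0], [0, 0, 0], 0.2]
  ]
}}

```text
clock: 17.75
tool_pos: [0.5192, -0.0357, 0.194]
orientation: [3.141, -0.0, 2.906]
contact_force: [2.9, 3.0, 0.2]
grip_width: 0.0242
```

{"op": "drive_tool", "data": {
  "rows": [
    [[0.075, 0.02, 0.007], [0, 0, 0], 0.2],
    [[0.075, 0.02, 0.008], [0, 0, 0], 0.2]
  ]
}}

```text
clock: 18.0
tool_pos: [0.5157, -0.0347, 0.1937]
orientation: [-3.141, -0.0, 2.905]
contact_force: [1.5, -0.1, 1.8]
grip_width: 0.0241
```

{"op": "drive_tool", "data": {
  "rows": [
    [[0.075, 0, 0.009], [0, 0, 0], 0.2],
    [[0.075, 0, 0.01], [0, 0, 0], 0.2]
  ]
}}

```text
clock: 18.25
tool_pos: [0.5121, -0.0338, 0.1933]
orientation: [-3.141, -0.0, 2.905]
contact_force: [1.9, -1.1, 1.5]
grip_width: 0.0239
```

{"op": "drive_tool", "data": {
  "rows": [
    [[0.075, 0, 0.011], [0, 0, 0], 0.2],
    [[0.075, 0, 0.012], [0, 0, 0], 0.2]
  ]
}}

```text
clock: 18.5
tool_pos: [0.5085, -0.0328, 0.1927]
orientation: [-3.141, -0.0, 2.905]
contact_force: [2.1, -0.9, 2.2]
grip_width: 0.0242
```

{"op": "drive_tool", "data": {
  "rows": [
    [[0.075, 0, 0.013], [0, 0, 0], 0.2],
    [[0.075, 0, 0.014], [0, 0, 0], 0.2]
  ]
}}

```text
clock: 18.75
tool_pos: [0.5048, -0.0319, 0.192]
orientation: [-3.141, -0.0, 2.906]
contact_force: [1.5, -1.8, 1.5]
grip_width: 0.0245
```

```bash
python3 - <<'E'
from h import *
lev(); s=shot('side','s9'); a=cv2.resize(s['image'][100:220,210:330,::-1],None,fx=3.3,fy=3.3); cv2.imwrite('pics/v9.png',a)
E
```

```text
th -0.211 r 0.1115 F_tang 2.2 F_rad 1.1  fy -1.4
```

View pics/v9.png

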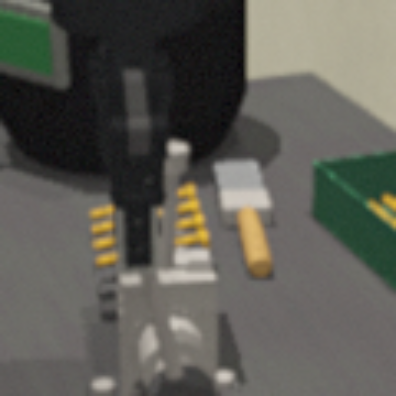

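The pin is still up, with its head at (178,148). Carrying on with the pull.

{"op": "drive_tool", "data": {
  "rows": [
    [[0.073, 0, 0.016], [0, 0, 0], 0.2],
    [[0.073, 0, 0.017], [0, 0, 0], 0.2]
  ]
}}

```text
clock: 19.05
tool_pos: [0.5013, -0.031, 0.1912]
orientation: [-3.141, -0.0, 2.906]
contact_force: [0.7, -2.3, 1.2]
grip_width: 0.0245
```

{"op": "drive_tool", "data": {
  "rows": [
    [[0.073, -0.015, 0.018], [0, 0, 0], 0.2],
    [[0.073, -0.01, 0.019], [0, 0, 0], 0.2]
  ]
}}

```text
clock: 19.3
tool_pos: [0.4977, -0.0302, 0.1903]
orientation: [3.141, -0.0, 2.906]
contact_force: [0.4, -2.2, 0.4]
grip_width: 0.0239
```

{"op": "drive_tool", "data": {
  "rows": [
    [[0.072, -0.01, 0.021], [0, 0, 0], 0.2],
    [[0.072, -0.01, 0.022], [0, 0, 0], 0.2]
  ]
}}

```text
clock: 19.55
tool_pos: [0.4942, -0.0295, 0.1892]
orientation: [3.141, -0.0, 2.906]
contact_force: [2.4, -0.7, 0.1]
grip_width: 0.0245
```

{"op": "drive_tool", "data": {
  "rows": [
    [[0.071, 0, 0.023], [0, 0, 0], 0.2],
    [[0.071, 0, 0.025], [0, 0, 0], 0.2]
  ]
}}

```text
clock: 19.8
tool_pos: [0.4908, -0.0287, 0.1881]
orientation: [3.141, 0.0, 2.906]
contact_force: [0.8, 0.4, 0.1]
grip_width: 0.0244
```

{"op": "drive_tool", "data": {
  "rows": [
    [[0.07, 0, 0.026], [0, 0, 0], 0.2],
    [[0.07, 0, 0.027], [0, 0, 0], 0.2]
  ]
}}

```text
clock: 20.05
tool_pos: [0.4874, -0.028, 0.1868]
orientation: [3.141, 0.0, 2.906]
contact_force: [1.1, 0.5, 1.2]
grip_width: 0.0242
```

{"op": "drive_tool", "data": {
  "rows": [
    [[0.07, 0, 0.028], [0, 0, 0], 0.2],
    [[0.069, 0, 0.029], [0, 0, 0], 0.2]
  ]
}}

```text
clock: 20.3
tool_pos: [0.484, -0.0272, 0.1853]
orientation: [3.141, 0.0, 2.906]
contact_force: [1.3, 0.9, 2.0]
grip_width: 0.0244
```

```bash
python3 -c "from h import *;lev()"
```

```text
th -0.412 r 0.1117 F_tang 1.8 F_rad 1.4  fy 1.2
```

{"op": "drive_tool", "data": {
  "rows": [
    [[0.0685, 0, 0.031], [0, 0, 0], 0.2],
    [[0.068, 0, 0.032], [0, 0, 0], 0.2]
  ]
}}

```text
clock: 20.55
tool_pos: [0.4806, -0.0265, 0.1838]
orientation: [3.141, -0.0, 2.906]
contact_force: [-0.1, 1.6, 2.2]
grip_width: 0.0243
```

{"op": "drive_tool", "data": {
  "rows": [
    [[0.067, 0.01, 0.033], [0, 0, 0], 0.2],
    [[0.067, 0, 0.034], [0, 0, 0], 0.2]
  ]
}}

```text
clock: 20.8
tool_pos: [0.4773, -0.0257, 0.182]
orientation: [-3.142, -0.0, 2.906]
contact_force: [-0.0, 1.2, 2.2]
grip_width: 0.0241
```

{"op": "drive_tool", "data": {
  "rows": [
    [[0.066, 0, 0.035], [0, 0, 0], 0.2],
    [[0.066, 0, 0.036], [0, 0, 0], 0.2]
  ]
}}

```text
clock: 21.05
tool_pos: [0.4741, -0.025, 0.1802]
orientation: [-3.142, -0.0, 2.906]
contact_force: [0.1, 1.8, 2.7]
grip_width: 0.0241
```

```bash
python3 - <<'E'
from h import *
lev(); s=shot('side','s10'); a=cv2.resize(s['image'][100:220,210:330,::-1],None,fx=3.3,fy=3.3); cv2.imwrite('pics/v10.png',a)
E
```

```text
th -0.514 r 0.1116 F_tang 1.1 F_rad 2.5  fy 1.8
```

View pics/v10.png

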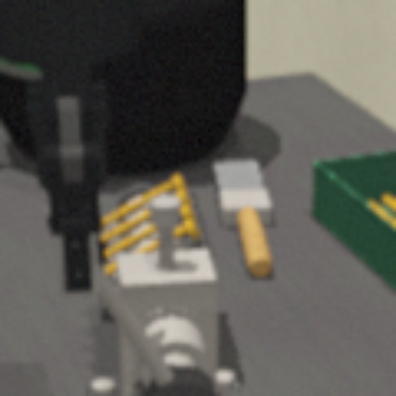

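The pin seems to have dropped, with its head now at (165,205) in the crop. I'll hold here and look closer.

```bash
python3 - <<'E'
from h import *
lev(); s=shot('side','s11'); a=cv2.resize(s['image'][140:200,230:290,::-1],None,fx=10,fy=10,interpolation=cv2.INTER_CUBIC); cv2.imwrite('pics/v11.png',a)
lev()
W=cloud(s); print(np.round([proj(s,[[.550,.0554,z]])[0] for z in(.119,.129,.139,.149,.159)],1))
E
```

```text
th -0.517 r 0.1116 F_tang 0.9 F_rad 3.1  fy 0.5
th -0.516 r 0.1116 F_tang 1.2 F_rad 3.9  fy 0.7
[[260.  181.3]
 [259.9 176.7]
 [259.7 172. ]
 [259.6 167.3]
 [259.5 162.6]]
```

View pics/v11.png

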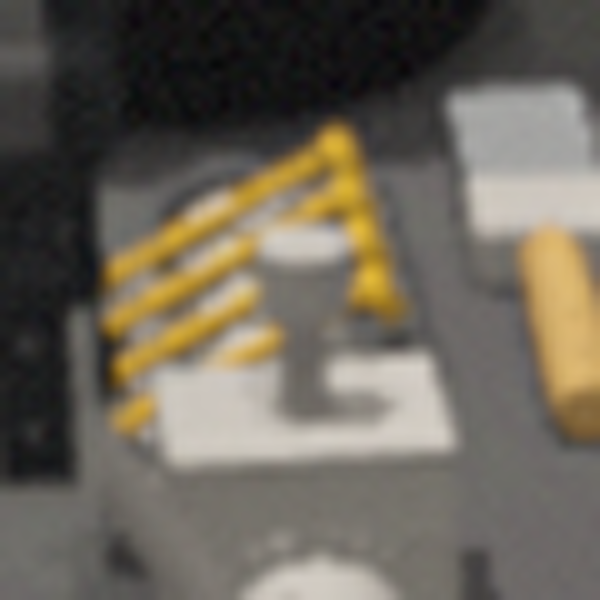

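{"op": "drive_tool", "data": {
  "rows": [
    [[0, 0, 0], [0, 0, 0], 0.2]
  ]
}}

```text
clock: 21.28
tool_pos: [0.4739, -0.0249, 0.1801]
orientation: [-3.141, -0.001, 2.906]
contact_force: [-0.8, 1.4, 3.1]
grip_width: 0.0241
```

```bash
python3 - <<'E'
from h import *
lev(); s=shot('side','s12'); a=cv2.resize(s['image'][140:200,230:290,::-1],None,fx=10,fy=10,interpolation=cv2.INTER_CUBIC); cv2.imwrite('pics/v12.png',a)
E
```

```text
th -0.515 r 0.1116 F_tang 0.6 F_rad 3.2  fy 1.2
```

View pics/v12.png

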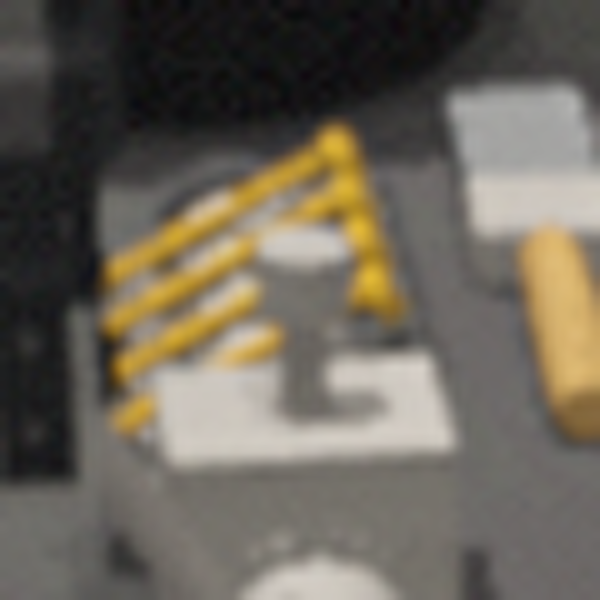

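The pin has stopped with its head about 22 mm above the block, so its nose is at the shaft's lower edge. The shaft isn't quite aligned yet, and the tangential force is still low, so I'll pull on in small steps.

{"op": "drive_tool", "data": {
  "rows": [
    [[0.034, 0, 0.018], [0, 0, 0], 0.2]
  ]
}}

```text
clock: 21.45
tool_pos: [0.4735, -0.0248, 0.1799]
orientation: [-3.142, 0.0, 2.906]
contact_force: [0.3, 1.3, 4.5]
grip_width: 0.0245
```

```bash
cat >> h.py <<'E'
def pinz(n):
    s=shot('side',n); lev()
    cv2.imwrite(f'pics/{n}z.png',cv2.resize(s['image'][145:195,235:285,::-1],None,fx=7,fy=7,interpolation=cv2.INTER_CUBIC))
    g=s['image'].astype(int); m=(g.sum(2)>420)&(g.max(2)-g.min(2)<40); m=m[150:182,254:268]
    print('bright rows col260:',[150+v for v in range(32) if m[v,3:10].sum()>=4])
E
python3 - <<'E'
from h import *
pinz('s13')
E
```

```text
th -0.521 r 0.1116 F_tang 1.6 F_rad 4.2  fy 2.2
bright rows col260: [163, 164, 165, 166]
```

{"op": "drive_tool", "data": {
  "rows": [
    [[0.036, 0.02, 0.01], [0, 0, 0], 0.2]
  ]
}}

```text
clock: 21.62
tool_pos: [0.4729, -0.0245, 0.1796]
orientation: [-3.141, 0.0, 2.906]
contact_force: [0.6, -1.7, 2.7]
grip_width: 0.0244
```

```bash
python3 - <<'E'
from h import *
pinz('s14')
E
```

```text
th -0.528 r 0.1117 F_tang 1.0 F_rad 1.7  fy -0.1
bright rows col260: [167, 168, 169, 170]
```

{"op": "drive_tool", "data": {
  "rows": [
    [[0, 0, 0], [0, 0, 0], 0.2]
  ]
}}

```text
clock: 21.8
tool_pos: [0.4727, -0.0245, 0.1795]
orientation: [-3.141, 0.0, 2.906]
contact_force: [-0.2, -0.9, 3.0]
grip_width: 0.0247
```

```bash
python3 - <<'E'
from h import *
pinz('s15')
E
```

```text
th -0.528 r 0.1117 F_tang 1.7 F_rad 2.0  fy -0.4
bright rows col260: [167, 168, 169, 170]
```

View pics/s15z.png

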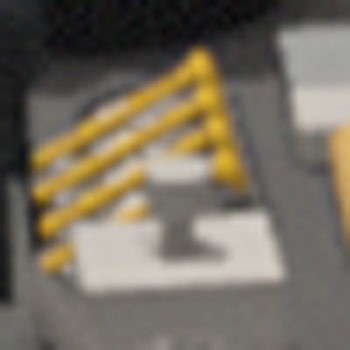

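The pin is through the shaft and on the catch: its head is about 12 mm up and has stopped moving. Releasing the knob.

{"op": "drive_tool", "data": {
  "rows": [
    [[0, 0, 0], [0, 0, 0], 0.4],
    [[0, 0, 0], [0, 0, 0], 0.6],
    [[0, 0, 0], [0, 0, 0], 0.65],
    [[0, 0, -0.5], [0, 0, 0], 0.65],
    [[0, 0, -0.9], [0, 0, 0], 0.65],
    [[0, 0, -0.9], [0, 0, 0], 0.65],
    [[0, 0, -0.7], [0, 0, 0], 0.5],
    [[-0.3, 0.5, 0], [0, 0, 0], 0.2],
    [[-0.5, 0.85, 0], [0, 0, 0], 0],
    [[0, 0, 0], [0, 0, 0], 0]
  ]
}}

```text
clock: 23.1
tool_pos: [0.5011, 0.0064, 0.2541]
orientation: [3.141, -0.0, 2.909]
contact_force: [-0.8, -0.3, 0.0]
grip_width: -0.0002
```

```bash
python3 - <<'E'
from h import *
st=sense(); print(st['tool_pos'],st['grip_width'],delta([.550,.0554,.19]))
s=shot('side','s16'); a=cv2.resize(s['image'][100:220,210:330,::-1],None,fx=5,fy=5,interpolation=cv2.INTER_CUBIC); cv2.imwrite('pics/v16.png',a)
E
```

```text
[0.50105292 0.00643403 0.25410003] -0.00017710184233464722 [-1.455  2.355  2.566]
```

View pics/v16.png

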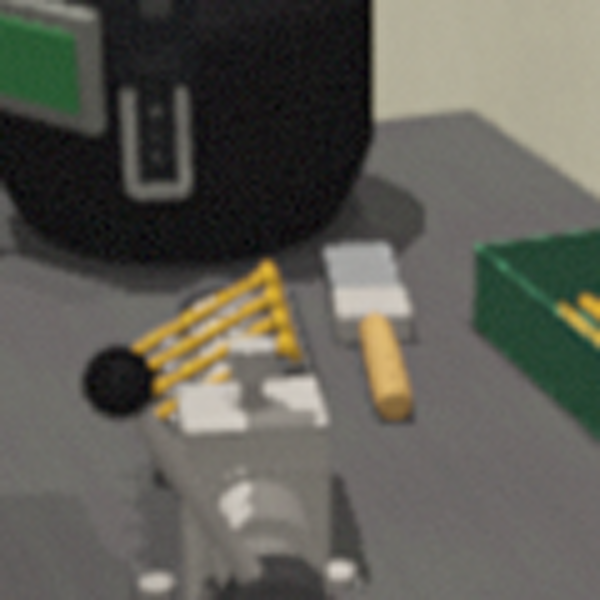

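The lever is free and stays over, with the knob at (118,380) and the pin's head at (255,350). Next I'll move over the pin with closed fingers.

{"op": "drive_tool", "data": {
  "rows": [
    [[-0.3, 0.5, 0], [0, 0, 0], 0],
    [[-0.5, 0.85, 0.2], [0, 0, 0], 0],
    [[-0.5, 0.8, 0.5], [0, 0, 0], 0],
    [[-0.15, 0.2, 0.8], [0, 0, 0], 0],
    [[0, 0, 0.6], [0, 0, 0], 0],
    [[0, 0, 0.2], [0, 0, 0], 0],
    [[0, 0, 0], [0, 0, 0], 0]
  ]
}}

```text
clock: 24.02
tool_pos: [0.5488, 0.0525, 0.1968]
orientation: [-3.141, -0.001, 2.905]
contact_force: [0.6, -0.1, -0.1]
grip_width: 0.0002
```

```bash
python3 - <<'E'
from h import *
st=sense(); print(st['tool_pos'],st['contact_force'],delta([.550,.0554,.158]))
s=shot('side','s17'); a=cv2.resize(s['image'][130:200,220:290,::-1],None,fx=7,fy=7,interpolation=cv2.INTER_CUBIC); cv2.imwrite('pics/v17.png',a)
E
```

```text
[0.54878684 0.05247132 0.19681562] [ 0.58310411 -0.12997576 -0.14029492] [-0.021  0.126  1.553]
```

View pics/v17.png

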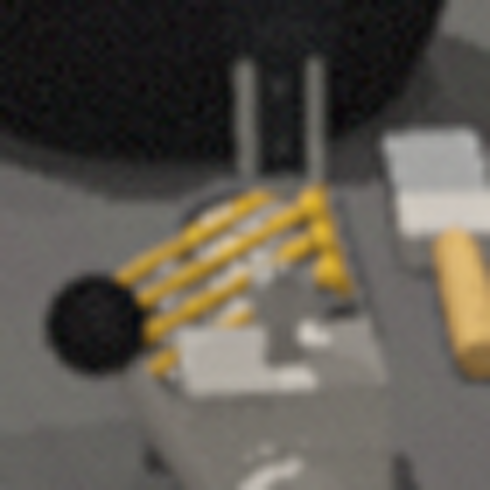

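{"op": "drive_tool", "data": {
  "rows": [
    [[-0.02, 0.12, 0.4], [0, 0, 0], 0],
    [[0, 0, 0.35], [0, 0, 0], 0],
    [[0, 0, 0.1], [0, 0, 0], 0]
  ]
}}

```text
clock: 24.45
tool_pos: [0.5496, 0.0555, 0.175]
orientation: [-3.141, -0.001, 2.906]
contact_force: [0.4, 0.6, 0.5]
grip_width: 0.0003
```

{"op": "drive_tool", "data": {
  "rows": [
    [[0, 0, 0.1], [0, 0, 0], 0],
    [[0, 0, 0.06], [0, 0, 0], 0]
  ]
}}

```text
clock: 24.7
tool_pos: [0.5503, 0.0555, 0.1718]
orientation: [3.142, 0.0, 2.906]
contact_force: [0.1, 0.3, -0.5]
grip_width: 0.0002
```

Now small steps down, watching the force.

{"op": "drive_tool", "data": {
  "rows": [
    [[0, 0, 0.07], [0, 0, 0], 0],
    [[0, 0, 0.05], [0, 0, 0], 0]
  ]
}}

```text
clock: 24.95
tool_pos: [0.5505, 0.0556, 0.1694]
orientation: [3.141, 0.001, 2.906]
contact_force: [-1.6, -0.7, 8.7]
grip_width: 0.0002
```

{"op": "drive_tool", "data": {
  "rows": [
    [[0, 0, 0.05], [0, 0, 0], 0],
    [[0, 0, 0.05], [0, 0, 0], 0]
  ]
}}

```text
clock: 25.2
tool_pos: [0.5505, 0.0557, 0.1676]
orientation: [3.141, 0.001, 2.906]
contact_force: [-2.6, -0.4, 8.9]
grip_width: 0.0001
```

Sliding at about 9 N. Carrying on.

{"op": "drive_tool", "data": {
  "rows": [
    [[0, 0, 0.06], [0, 0, 0], 0],
    [[0, 0, 0.06], [0, 0, 0], 0]
  ]
}}

```text
clock: 25.45
tool_pos: [0.5505, 0.0556, 0.1646]
orientation: [3.141, 0.001, 2.906]
contact_force: [-3.7, -0.1, 9.1]
grip_width: -0.0002
```

{"op": "drive_tool", "data": {
  "rows": [
    [[0, 0, 0.06], [0, 0, 0], 0],
    [[0, 0, 0.05], [0, 0, 0], 0]
  ]
}}

```text
clock: 25.7
tool_pos: [0.5504, 0.0556, 0.1618]
orientation: [3.141, 0.001, 2.906]
contact_force: [-3.7, -0.6, 9.5]
grip_width: -0.0003
```

{"op": "drive_tool", "data": {
  "rows": [
    [[0, 0, 0.05], [0, 0, 0], 0],
    [[0, 0, 0.04], [0, 0, 0], 0]
  ]
}}

```text
clock: 25.95
tool_pos: [0.5504, 0.0556, 0.1596]
orientation: [3.141, 0.001, 2.906]
contact_force: [-3.5, -0.4, 9.2]
grip_width: 0.0001
```

{"op": "drive_tool", "data": {
  "rows": [
    [[0, 0, 0.04], [0, 0, 0], 0]
  ]
}}

```text
clock: 26.08
tool_pos: [0.5503, 0.0556, 0.1586]
orientation: [3.141, 0.0, 2.906]
contact_force: [-4.2, -0.4, 9.0]
grip_width: 0.0002
```

{"op": "drive_tool", "data": {
  "rows": [
    [[0, 0, 0.04], [0, 0, 0], 0]
  ]
}}

```text
clock: 26.2
tool_pos: [0.5504, 0.0557, 0.1581]
orientation: [3.141, 0.0, 2.906]
contact_force: [-6.3, -0.2, 19.2]
grip_width: -0.0
```

{"op": "drive_tool", "data": {
  "rows": [
    [[0, 0, 0.04], [0, 0, 0], 0]
  ]
}}

```text
clock: 26.32
tool_pos: [0.5504, 0.0556, 0.158]
orientation: [3.141, 0.0, 2.906]
contact_force: [-8.8, -0.8, 26.1]
grip_width: 0.0
```

It bottoms out at TCP z 0.158, with the force rising and no travel: seated. Backing off upward.

{"op": "drive_tool", "data": {
  "rows": [
    [[0, 0, -0.2], [0, 0, 0], 0],
    [[0, 0, -0.6], [0, 0, 0], 0],
    [[0, 0, -1], [0, 0, 0], 0],
    [[0, 0, -1], [0, 0, 0], 0],
    [[0.3, 1, -0.8], [0, 0, 0], 0],
    [[0.5, 1, 0], [0, 0, 0], 0],
    [[0.5, 1, 0], [0, 0, 0], 0],
    [[0.5, 1, 0], [0, 0, 0], 0],
    [[0.3, 1, 0], [0, 0, 0], 0],
    [[0, 0, 0], [0, 0, 0], 0]
  ]
}}

```text
clock: 27.58
tool_pos: [0.5278, 0.192, 0.2459]
orientation: [3.14, -0.0, 2.91]
contact_force: [-0.8, -0.1, -0.2]
grip_width: 0.0001
```

```bash
python3 - <<'E'
from h import *
st=sense(); print(st['clock'],st['tool_pos'],st['contact_force'])
s=shot('side','s18'); t=shot('top','t18')
a=cv2.resize(s['image'][150:200,225:275,::-1],None,fx=8,fy=8,interpolation=cv2.INTER_CUBIC)
b=cv2.resize(t['image'][170:250,160:240,::-1],None,fx=5,fy=5,interpolation=cv2.INTER_CUBIC)
cv2.imwrite('pics/v18.png',np.hstack([a,b])); cv2.imwrite('pics/v18b.png',s['image'][:,:,::-1])
for n,c in(('s',s),('t',t)):
    W=cloud(c); p=W.reshape(-1,3); d=np.hypot(p[:,0]-.550,p[:,1]-.0554)
    print(n,'head z',np.nanmedian(p[d<.006,2]),(d<.006).sum(),'block z',np.nanmedian(p[(d>.014)&(d<.021),2]))
E
```

```text
27.575 [0.52783854 0.19204661 0.24589205] [-0.75746057 -0.06007276 -0.18728435]
s head z 0.13511961612463785 11 block z 0.1203319039090674
t head z 0.13290895153863264 40 block z 0.11848724448455117
```

View pics/v18.png

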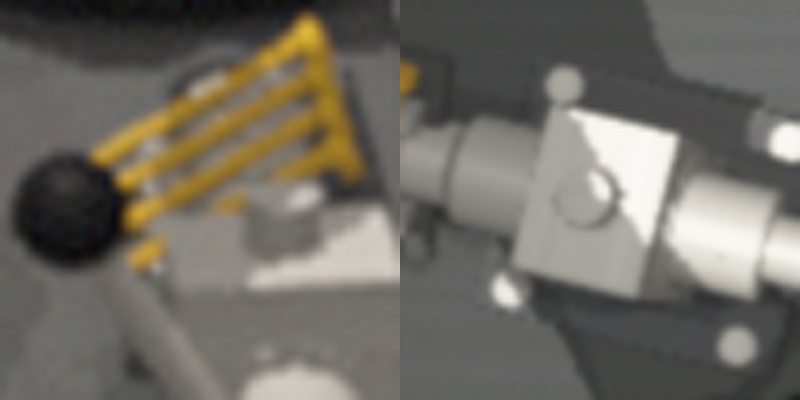

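View pics/v18b.png

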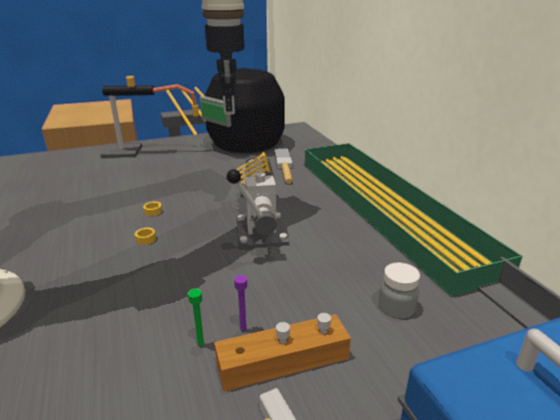

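The head sits on the block: its top is 14.4 mm above the block top, and the head is 14 mm high. The short pins at (283,333) and (324,322) and the jar at (400,290) haven't moved, and the arm is clear.

```bash
python3 -c "
from h import *
print(hand_in())"
```

```text
the job is handed in; nothing more can be done
None
```

The jig is locked: the long pin is through the shaft with its head seated on the block, and the job is handed in at about 28 s of the 72 s allowed.

- **Pin in the bore:** I lifted the long pin from the rack and stood it in the bore. It touched the shaft at the expected depth.
- **Pulling the lever:** I gripped the knob and pulled it towards the robot at about 15 mm/s, for about 0.69 rad in all. The pin first stopped with its head about 22 mm above the block, because the shaft was not quite aligned. Two steps of about 1 mm let it fall on to the catch at about 12 mm. The force along the knob's path was about 2 N wherever I worked it out, well under the 14 N limit.
- **Seating the pin:** After letting go of the knob, I pushed the pin down with closed fingers. It slid at about 9 N, then stopped moving as the force rose to 26–28 N.

**Last checks:** The depth images put the head top 14.4 mm (top camera) and 14.8 mm (side camera) above the block, against a head height of 14 mm, so it is flush within camera error. The gripper was empty and clear, with contact force near zero. In the side image the short pins and jar look unmoved, and no check failed.

**Disagreement along the way:** The cameras and the arm differed by about 2 mm in y at the rack. I corrected for this at the bore using the side view.

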